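# Slide the oil bottle into its rack bay

### The arm

A 7-joint arm with a two-finger parallel gripper is mounted at the origin on the work surface. World frame = base frame: x ahead of the robot, y to its left, z up, the work surface at z = 0. Lengths are in mm, angles in rad, forces in N, time in s.
With the tool pointing down it reaches from about 350 to 900 mm from the base axis. Payload 8.1 kg.
Tool frame: the origin (TCP) lies at the very end of the fingers, on their centre line; the grasp point (between the pads) lies 19 mm behind it; x points along the fingers, y is the direction in which the jaws open and shut, and the axes are right-handed (so a half turn about x gives the same grasp; the last joint's range is limited). The gripper opens to 85 mm and grips with 20 to 120 N. Pads are 22 mm wide; open, the fingers measure 114 mm over their backs; the gripper's body (76 mm by 85 mm) begins 54 mm behind the grasp point. The pads swing forward as they close: fully open they stand 13 mm farther back than shut.
Start: joints at [1.239, 0.434, 0.025, 1.573, -0.012, 1.134, -0.075], TCP at [141.73, -608.731, 231.323] pointing down, gripper open.
Joint ranges: [-2.62, 2.62], [-0.44, 2.09], [-1.27, 1.32], [0.08, 2.57], [-1.32, 4.46], [0.12, 2], [-2.74, 2.74]. Speed limits (rad/s): [2.22, 2.22, 3.01, 3.01, 3.14, 3.14, 3.14].

### API

Orientations are given as a rotation vector (axis times angle).
In Python, from station import get_obs, read_camera, camera_model, ctrl, nets gives the robot as it stands.
- The arm moves only by the tool drive_tool, never from a script. Its argument "deltas" is a list of rows, each an object with "delta_pos": the shift along the tool's x, y, z in units of 25 mm (1.0 is 25 mm), a list of three; "delta_rot": the turn, a rotation vector about the tool's x, y, z in units of 5 degrees (1.0 is 5 degrees), a list of three. A call has exactly 10 rows; each row shifts and turns the commanded pose from where the row before left it, along the tool's axes as they then stand; what a row does not reach is not made up. A row lasts 1/12 s, in which the tool goes at most 41.7 mm and 7.16 degrees, less where a joint would pass 70% of its speed; a pose out of reach is approached as far as the arm can. A call is refused whole if a number of a shift passes 1 or a number of a turn 1, either way. A call with a gripper value outside its range is refused whole. "fingers" is the closure, from -1 (fully open) to 1 (shut), so that 0 is half open, set as the call begins (left out, the last holds). The fingers move at their own pace and stop on an object; "newtons" is the grip in N (left out, the last holds). Time passes only in rows, so rows that do not move let the fingers close, or fill a call up. It gives the time, the measured TCP pose, the force and the opening at its end, in the units of the state.
- get_obs(): the state, without advancing time (a new reading comes with each control period).
- read_camera(name): name is "side" or "top"; returns the picture (384x512x3 uint8, blue, green, red); there is no depth.
- camera_model(name): a dict with "fx", "fy", "cx", "cy" (pixels), "world_to_cam" (4x4, takes a point from world to camera coordinates). Camera axes: x right, y down, z forward; pixel columns grow to the right and rows downward; lengths in mm; the calibration is good to about 2 mm. A picture is of the moment at which its call begins. camera_model takes no time and is no camera call.
- ctrl.finish_job(): hands the job in, once; it reports no verdict.
Trained networks look in the newest picture that a camera, given by its name, has taken for a name from the list of things; names that differ only in an ending like _2 or _b are one class to them, and where a whole thing is asked for, a point or a joint stands for the part that bears it (a point fixed in the world has none). Each returns a list of dicts, best first, with "confidence" (0 to 1); they miss things now and then, are a little off and sometimes report something else, mostly with a low value. They report only what shows in the picture. A call takes as long as a camera call.
- nets.trace(target, camera): "pixels" (384x512 bool, what is visible of it) and "box" ([left, top, right, bottom] in pixels, round what is visible of it).
The state is a dict: "clock": time; "joint_positions": joint angles; "dq": joint speeds; "joint_efforts": joint torques, N m; "eef_pos": TCP position; "tcp_rot": TCP orientation; "ft_force": force on the tool from outside, world axes, zero at the start; "torque": the same for the moment, N m; "width": finger opening in mm.
Only numpy, scipy, OpenCV 4.12 (cv2) and the standard library are available. Lean on these libraries where they do the work, as an engineer would, in place of code of your own. Each camera call takes 0.05 s, during which the arm holds its last target.

### The job

Put the tall brown oil bottle away in the empty bay of the plywood bottle rack by sliding it over the table: push it gently, low on its body, with the fingertips, until it stands upright wholly inside the bay, sticking out nowhere in front of the dividers. Do not tip it, lift it or take it between the fingers, and leave the jar, the can, the cup and the plates where they are.

Things in the scene. Friction and masses are not known exactly. Their poses are not given: they have to be found in the camera images.
- bottle: tall slim brown glass oil bottle, loose, 0.3 to 0.55 kg, upright on the table: round body 48 mm in diameter up to 150 mm, shoulder to 188 mm, neck 25 mm, black stopper 29 mm in diameter, 240 mm high in all; friction on the table 0.5 to 0.7, so it tips if pushed above about 30 mm. Origin: centre of its underside; z up its axis; its yaw means nothing.
- bay: empty bay of the rack, no raised floor or sill. Origin: on the table, on its middle line, under a thin cork disc (56 mm, catches nothing). x is level and points INTO the bay, y across. 80 mm wide; dividers (10 mm thick, 45 mm high) begin at x = -45 mm; back board's inner face at x = +34 mm. The bottle is wholly inside with its axis between x = -21 and +10 mm (touching the board).
- rack: plywood bottle rack, fixed, three equal bays side by side, 330 mm wide along y; back board 10 mm thick, 90 mm high. Origin: on the table in the middle bay, axes as for the bay (x from open front to back board); bay centres at y = -90, 0, +90 mm; the empty one may be any. It stands on the robot's right, open towards its left (about world +y, turned up to 0.25 rad).
- jar: green glass jar with steel lid, 62 mm in diameter, 95 mm high, loose, standing in another bay of the rack; origin: centre of its underside
- can: steel tin can with a paper label, 62 mm in diameter, 110 mm high, loose, standing in another bay of the rack; origin: centre of its underside
- cup: white plastic cup, 72 mm across the rim, 95 mm high, loose, light, on the table beyond the bottle; origin: centre of its underside
- plates: stack of white plates, 220 mm in diameter, 24 mm high, loose, on the table to the robot's left of the bottle; origin: centre of its underside

How it is judged (in metres and radians):
At the end, for the whole second after the job is handed in: The bottle stands upright (within 3 degrees) and at rest on the table in the empty bay, wholly behind the front ends of the dividers (2 mm allowed); the jar and the can are still in their own bays (x of bottle in the frame of bay between -0.023 and 0.014 m and y of bottle in the frame of bay between -0.02 and 0.02 m and angle between bottle's own z axis and vertical below 0.05 rad and height (world z) of bottle below 0.004 m and linear speed of bottle below 0.01 m/s and horizontal distance between each of jar, can and bay above 0.07 m); the robot touches nothing.
It fails at once if the bottle is tipped by more than about 15 degrees or lifted off the table (angle between bottle's own z axis and vertical above 0.26 rad or height (world z) of bottle above 0.012 m).
It fails at once if the bottle is taken between the fingers (horizontal distance between the grasp point and bottle below 0.022 m and height (world z) of the grasp point below 0.235 m).
It fails at once if the bottle is pushed high up instead of low on its body (contact force between the fingers and bottle above 0.5 N and height (world z) of the grasp point above 0.11 m).
It fails at once if the bottle is pushed hard (over 25 N) (contact force between the fingers and bottle above 25 N).
It fails at once if the jar or the can is shifted by more than 15 mm, or the cup or the plates by more than 20 mm (distance of any of jar, can from where it was at the start of the episode above 0.015 m or distance of any of cup, plates from where it was at the start of the episode above 0.02 m).
It also fails if it takes over 58 s, if anything falls off the work surface, if the arm or the gripper's body presses on something with over 40 N, if the wrist force passes 120 N, or if a joint passes its speed limit or range.

## Working session

There is one attempt and no reset: what is moved stays moved. The work goes in short steps, Python scripts to look and compute and a tool call to move; the robot and the scene stay as the last step left them, time stands still between calls to the robot, and variables do not carry over. Pictures are saved under pics/ and viewed, and the job is handed in when it is done.

Besides the shell and the picture viewer there is one more tool, called after "Call:" as name(argument=value, ...) on one line, values as JSON. drive_tool: Moves the arm, as the interface text tells. Its arguments: {"type":"object","properties":{"deltas":{"type":"array","items":{"type":"object","properties":{"delta_pos":{"type":"array","items":{"type":"number"}},"delta_rot":{"type":"array","items":{"type":"number"}}}}},"fingers":{"type":"number"},"newtons":{"type":"number"}},"required":["deltas"]}

```bash
ls; mkdir -p pics; python3 - <<'E'
from station import *
import cv2,numpy as np
o=get_obs();print(o['clock'],o['eef_pos'],o['tcp_rot'],o['width'])
for c in ['side','top']:
    im=read_camera(c);cv2.imwrite(f'pics/{c}0.png',im)
    m=camera_model(c);print(c,m['fx'],m['fy'],m['cx'],m['cy'],np.round(m['world_to_cam'],3).tolist())
    for t in ['bottle','bay','rack','jar','can','cup','plates']:
        for d in nets.trace(t,c)[:3]: print(t,round(d['confidence'],2),d['box'],d['pixels'].sum())
E
```

```text
pics
0.0 [ 141.56889323 -608.22216825  230.53317148] [ 2.10059686  0.24296341 -2.1013407 ] 85.17895621324752
side 489.1322916300072 489.1322916300072 257.7601278535857 198.25495090303804 [[-0.967, -0.255, 0.002, 614.278], [-0.161, 0.604, -0.78, 83.328], [0.198, -0.755, -0.625, 1302.154], [0.0, 0.0, 0.0, 1.0]]
bottle 0.76 [308.1, 140.9, 329.0, 221.1] 1391
rack 0.68 [273.6, 124.7, 363.0, 161.4] 1317
jar 0.71 [308.5, 129.1, 326.1, 163.5] 426
jar 0.45 [194.4, 266.7, 295.5, 351.0] 6739
can 0.81 [278.1, 121.2, 298.4, 162.0] 682
cup 0.96 [208.3, 151.2, 234.9, 194.8] 824
plates 0.92 [193.3, 267.7, 293.4, 350.2] 6621
top 352.8430613711973 352.8430613711973 257.78281290865897 191.388345008914 [[0.016, -1.0, 0.002, 87.206], [-0.99, -0.016, -0.143, 614.24], [0.143, 0.001, -0.99, 779.808], [0.0, 0.0, 0.0, 1.0]]
bottle 0.62 [262.9, 250.4, 283.2, 275.9] 468
bay 0.83 [389.0, 263.7, 413.7, 289.6] 423
bay 0.53 [379.5, 225.5, 419.0, 253.6] 912
rack 0.86 [354.5, 177.7, 445.4, 306.9] 2873
jar 0.73 [381.5, 224.2, 420.3, 255.8] 927
can 0.71 [370.5, 182.8, 413.2, 218.9] 1069
cup 0.79 [283.2, 117.2, 314.8, 155.4] 945
plates 0.41 [378.4, 225.2, 418.0, 256.6] 954
```

```bash
python3 - <<'E'
import cv2
for c in ['side','top']:
    im=cv2.imread(f'pics/{c}0.png');cv2.imwrite(f'pics/{c}0b.png',cv2.resize(im,(768,576),interpolation=cv2.INTER_CUBIC))
E
```

```text
(no output)
```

View pics/side0b.png

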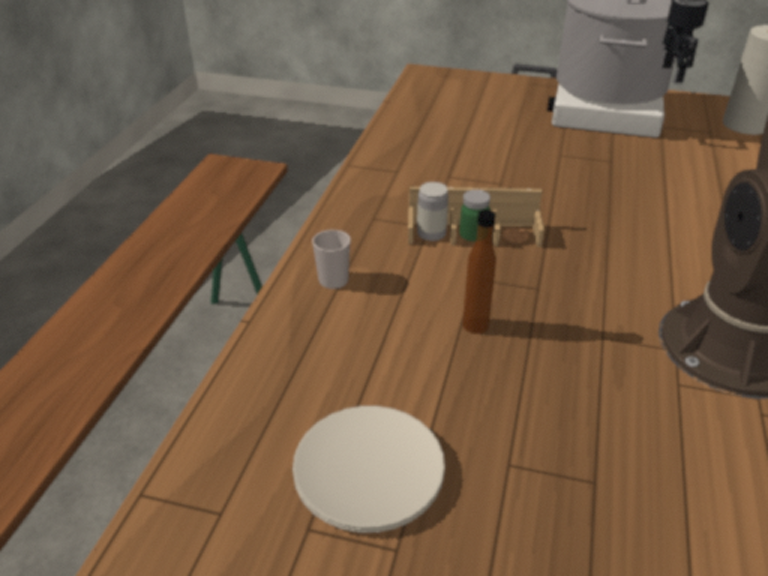

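View pics/top0b.png

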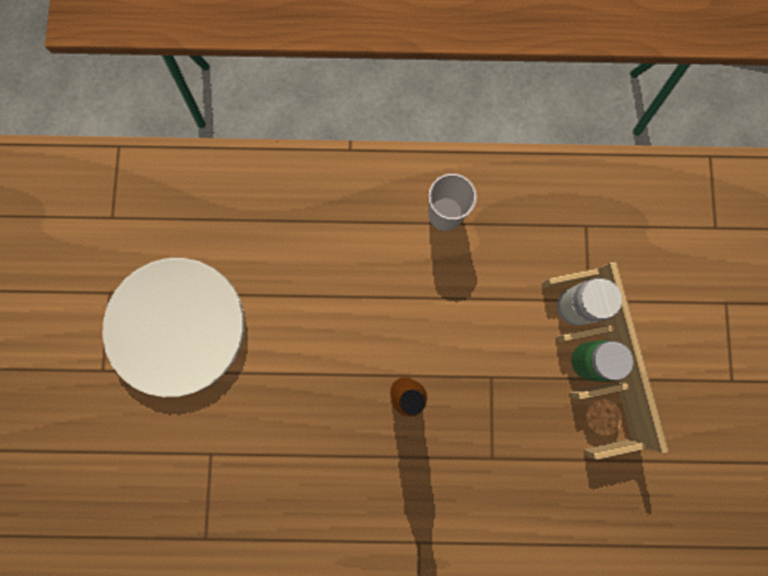

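```bash
cat > h.py <<'E'
import numpy as np,cv2
from station import *
def proj(c,P):
    m=camera_model(c);P=np.atleast_2d(P).astype(float);W=np.array(m['world_to_cam'])
    q=P@W[:3,:3].T+W[:3,3];return np.c_[m['fx']*q[:,0]/q[:,2]+m['cx'],m['fy']*q[:,1]/q[:,2]+m['cy']]
def ray(c,uv,z):
    m=camera_model(c);W=np.array(m['world_to_cam']);R=W[:3,:3];C=-R.T@W[:3,3]
    d=R.T@np.array([(uv[0]-m['cx'])/m['fx'],(uv[1]-m['cy'])/m['fy'],1]);return C+d*(z-C[2])/d[2]
def bottle_mask(c,x,y):
    msk=np.zeros((384*4,512*4),np.uint8)
    t=np.linspace(0,2*np.pi,40)
    prof=[(0,24),(150,24),(160,22),(175,16),(188,12.5),(215,12.5),(215,14.5),(240,14.5)]
    for (z0,r0),(z1,r1) in zip(prof[:-1],prof[1:]):
        P=np.r_[np.c_[x+r0*np.cos(t),y+r0*np.sin(t),t*0+z0],np.c_[x+r1*np.cos(t),y+r1*np.sin(t),t*0+z1]]
        h=cv2.convexHull(np.round((proj(c,P)+.5)*4).astype(np.int32));cv2.fillConvexPoly(msk,h,255)
    return cv2.resize(msk,(512,384),interpolation=cv2.INTER_AREA)/255.
def fit_bottle(masks,x0):
    from scipy.optimize import minimize
    def f(p): return sum(np.abs(bottle_mask(c,*p)-m).sum()/m.sum() for c,m in masks.items())
    r=minimize(f,x0,method='Nelder-Mead',options=dict(initial_simplex=[x0,[x0[0]+8,x0[1]],[x0[0],x0[1]+8]],xatol=.2,fatol=1e-4));return r.x,r.fun
E
python3 - <<'E'
from h import *
for c in ['side','top']: read_camera(c)
ms={c:nets.trace('bottle',c)[0]['pixels'] for c in ['side','top']}
x0=list(ray('top',(272.5,266),120)[:2]);print(x0)
print(fit_bottle(ms,x0),fit_bottle({'side':ms['side']},x0),fit_bottle({'top':ms['top']},x0))
d=nets.trace('bay','top')[0];v,u=np.nonzero(d['pixels']);print(u.mean(),v.mean(),ray('top',(u.mean(),v.mean()),0))
for t in ['cup','plates','can','jar']:
    d=[q for q in nets.trace(t,'side')][0]['box'];print(t,ray('side',((d[0]+d[2])/2,d[3]-5),0))
im=read_camera('top');cv2.imwrite('pics/rackz.png',cv2.resize(im[170:315,345:455],None,fx=5,fy=4*1.25/1,interpolation=cv2.INTER_CUBIC)[:, :][:600] if 0 else cv2.resize(im[170:315,345:455],None,fx=4,fy=4,interpolation=cv2.INTER_CUBIC))
E
```

```text
[np.float64(447.3711675543644), np.float64(64.4629721682821)]
(array([451.88939656,  67.54360056]), np.float64(0.28478831036739255)) (array([452.31791438,  64.52933264]), np.float64(0.06519568969538647)) (array([452.84948482,  67.87248755]), np.float64(0.2121220450797141))
401.60643564356434 277.2920792079208 [ 418.27300289 -248.20284476    0.        ]
cup [749.21898577   7.7106027    0.        ]Traceback (most recent call last):
  File "<stdin>", line 8, in <module>
IndexError: list index out of range
```

```bash
python3 - <<'E'
from h import *
im=read_camera('top')
z=cv2.resize(im[170:315,345:465],None,fx=4,fy=4,interpolation=cv2.INTER_CUBIC)
def draw(bx,by,a,col):
    ex=np.array([np.cos(a),np.sin(a)]);ey=np.array([-np.sin(a),np.cos(a)])
    for segs in [([(34,-50),(34,230)],90),([(34,-50),(34,-50)],90)]+[([(-45,yy),(34,yy)],45) for yy in (-50,-40,40,50,130,140)]:
        pts,zz=segs
        P=[np.r_[np.array([bx,by])+p[0]*ex+p[1]*ey,zz] for p in pts]
        uv=(proj('top',P)-[345,170]+.5)*4
        cv2.line(z,tuple(np.int32(uv[0])),tuple(np.int32(uv[1])),col,1)
draw(418.3,-248.2,-np.pi/2+0.2,(255,0,0))
draw(418.3,-248.2,-np.pi/2-0.2,(0,0,255)) if 0 else None
cv2.imwrite('pics/rackz.png',z)
E
```

```text
(no output)
```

View pics/rackz.png

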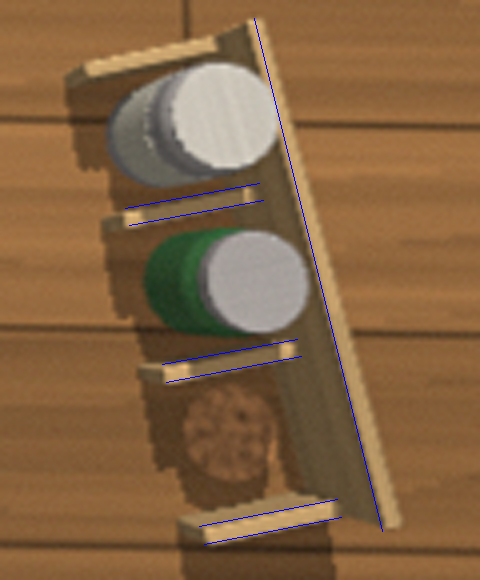

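```bash
cat >> h.py <<'E'
from scipy.spatial.transform import Rotation as Ro
def target_R(head,tilt,sgn):
    # head: heading unit 2-vector, tilt: lean back angle; sgn: tool y direction sign
    f=np.r_[head,0];dn=np.array([0,0,-1.])
    x=np.sin(tilt)*f+np.cos(tilt)*dn
    y=sgn*np.cross([0,0,1.],f);z=np.cross(x,y)
    return np.c_[x,y,z]
def plan(p1,R1,o=None):
    o=o or get_obs();R0=Ro.from_rotvec(o['tcp_rot']).as_matrix();p0=np.array(o['eef_pos'])
    print('shift units tool',np.round(R0.T@(p1-p0)/25,2),'rot units',np.round(np.degrees(Ro.from_matrix(R0.T@R1).as_rotvec())/5,2),'shift in target axes',np.round(R1.T@(p1-p0)/25,2))
E
python3 - <<'E'
from h import *
o=get_obs();print(o['clock'],np.round(o['joint_positions'],3));R=Ro.from_rotvec(o['tcp_rot']).as_matrix();print(np.round(R,3))
for s in (1,-1):
    R1=target_R([0,-1],np.radians(35),s);print(np.round(R1,2));plan(np.array([452,150,300.]),R1)
E
```

```text
1.2 [ 1.239  0.434  0.025  1.573 -0.012  1.134 -0.075]
[[-0.     0.227 -0.974]
 [-0.    -0.974 -0.227]
 [-1.     0.     0.   ]]
[[ 0.    1.    0.  ]
 [-0.57  0.   -0.82]
 [-0.82 -0.    0.57]]
shift units tool [ -2.75 -26.75 -18.97] rot units [-14.87  -5.9    4.69] shift in target axes [-19.66  12.41 -23.29]
[[ 0.   -1.   -0.  ]
 [-0.57 -0.    0.82]
 [-0.82  0.   -0.57]]
shift units tool [ -2.75 -26.75 -18.97] rot units [19.9   4.98  6.27] shift in target axes [-19.66 -12.41  23.29]
```

Call:
drive_tool(deltas=[{"delta_pos": [-1, -0.5, -0.4], "delta_rot": [0, 0, 0]}, {"delta_pos": [-1, -1, -0.7], "delta_rot": [0, 0, 0]}, {"delta_pos": [-1, -1, -0.7], "delta_rot": [0, 0, 0]}, {"delta_pos": [-1, -1, -0.7], "delta_rot": [0, 0, 0]}, {"delta_pos": [-1, -1, -0.7], "delta_rot": [0, 0, 0]}, {"delta_pos": [0, -1, -0.7], "delta_rot": [0, 0, 0]}, {"delta_pos": [0, -1, -0.7], "delta_rot": [0, 0, 0]}, {"delta_pos": [0, -1, -0.7], "delta_rot": [0, 0, 0]}, {"delta_pos": [0, -1, -0.7], "delta_rot": [0, 0, 0]}, {"delta_pos": [0, -1, -0.7], "delta_rot": [0, 0, 0]}], fingers=0.3, newtons=40)

```text
clock: 2.03
eef_pos: [251.3, -338.0, 356.5]
tcp_rot: [2.1, 0.24, -2.1]
ft_force: [1.0, -0.0, 0.2]
width: 29.9
```

Call:
drive_tool(deltas=[{"delta_pos": [0, -1, -0.69], "delta_rot": [0, 0, 0]}, {"delta_pos": [0, -1, -0.69], "delta_rot": [0, 0, 0]}, {"delta_pos": [0, -1, -0.69], "delta_rot": [0, 0, 0]}, {"delta_pos": [0, -1, -0.69], "delta_rot": [0, 0, 0]}, {"delta_pos": [0, -1, -0.69], "delta_rot": [0, 0, 0]}, {"delta_pos": [0, -1, -0.69], "delta_rot": [0, 0, 0]}, {"delta_pos": [0, -1, -0.69], "delta_rot": [0, 0, 0]}, {"delta_pos": [0, -1, -0.69], "delta_rot": [0, 0, 0]}, {"delta_pos": [0, -1, -0.69], "delta_rot": [0, 0, 0]}, {"delta_pos": [0, -1, -0.69], "delta_rot": [0, 0, 0]}])

```text
clock: 2.87
eef_pos: [362.5, -55.3, 356.6]
tcp_rot: [2.101, 0.24, -2.099]
ft_force: [0.8, 0.3, 0.2]
width: 29.7
```

Call:
drive_tool(deltas=[{"delta_pos": [0, -1, -0.69], "delta_rot": [0, 0, 0]}, {"delta_pos": [0, -1, -0.69], "delta_rot": [0, 0, 0]}, {"delta_pos": [0, -1, -0.69], "delta_rot": [0, 0, 0]}, {"delta_pos": [0, -1, -0.69], "delta_rot": [0, 0, 0]}, {"delta_pos": [0, -1, -0.69], "delta_rot": [0, 0, 0]}, {"delta_pos": [0, -1, -0.69], "delta_rot": [0, 0, 0]}, {"delta_pos": [0, -1, -0.69], "delta_rot": [0, 0, 0]}, {"delta_pos": [0, -1, -0.69], "delta_rot": [0, 0, 0]}, {"delta_pos": [0, 0, 0], "delta_rot": [0, 0, 0]}, {"delta_pos": [0, 0, 0], "delta_rot": [0, 0, 0]}])

```text
clock: 3.7
eef_pos: [451.3, 170.9, 356.0]
tcp_rot: [2.098, 0.246, -2.1]
ft_force: [1.0, -0.9, -0.3]
width: 30.0
```

```bash
python3 - <<'E'
from h import *
o=get_obs();print(o['clock'],np.round(o['joint_positions'],3),o['eef_pos'])
plan(np.array([452,170,300.]),target_R([0,-1],np.radians(35),1))
E
```

```text
3.7 [ 0.228  0.21  -0.835  1.651  0.158  1.352 -1.969] [451.29750631 170.89443548 356.0246873 ]
shift units tool [ 2.24  0.04 -0.02] rot units [-14.82  -5.91   4.69] shift in target axes [ 1.86  0.03 -1.26]
```

Call:
drive_tool(deltas=[{"delta_pos": [0, 0, 0], "delta_rot": [-0.98, -0.39, 0.31]}, {"delta_pos": [0, 0, 0], "delta_rot": [-0.98, -0.39, 0.31]}, {"delta_pos": [0, 0, 0], "delta_rot": [-0.98, -0.39, 0.31]}, {"delta_pos": [0, 0, 0], "delta_rot": [-0.98, -0.39, 0.31]}, {"delta_pos": [0, 0, 0], "delta_rot": [-0.98, -0.39, 0.31]}, {"delta_pos": [0, 0, 0], "delta_rot": [-0.98, -0.39, 0.31]}, {"delta_pos": [0, 0, 0], "delta_rot": [-0.98, -0.39, 0.31]}, {"delta_pos": [0, 0, 0], "delta_rot": [-0.98, -0.39, 0.31]}, {"delta_pos": [0, 0, 0], "delta_rot": [-0.98, -0.39, 0.31]}, {"delta_pos": [0, 0, 0], "delta_rot": [-0.98, -0.39, 0.31]}])

```text
clock: 4.53
eef_pos: [451.7, 167.8, 356.5]
tcp_rot: [1.189, 0.628, -1.705]
ft_force: [0.0, 0.4, 1.1]
width: 29.8
```

Call:
drive_tool(deltas=[{"delta_pos": [0, 0, 0], "delta_rot": [-0.98, -0.39, 0.31]}, {"delta_pos": [0, 0, 0], "delta_rot": [-0.98, -0.39, 0.31]}, {"delta_pos": [0, 0, 0], "delta_rot": [-0.98, -0.39, 0.31]}, {"delta_pos": [0, 0, 0], "delta_rot": [-0.98, -0.39, 0.31]}, {"delta_pos": [0, 0, 0], "delta_rot": [-0.98, -0.39, 0.31]}, {"delta_pos": [0, 0, 0], "delta_rot": [0, 0, 0]}, {"delta_pos": [0, 0, 0], "delta_rot": [0, 0, 0]}, {"delta_pos": [0, 0, 0], "delta_rot": [0, 0, 0]}, {"delta_pos": [0, 0, 0], "delta_rot": [0, 0, 0]}, {"delta_pos": [0, 0, 0], "delta_rot": [0, 0, 0]}])

```text
clock: 5.37
eef_pos: [451.7, 168.6, 356.6]
tcp_rot: [0.764, 0.743, -1.449]
ft_force: [0.4, -0.2, -0.0]
width: 29.8
```

```bash
python3 - <<'E'
from h import *
o=get_obs();print(o['clock'],np.round(o['joint_positions'],3),o['eef_pos'])
plan(np.array([452,150,12.]),target_R([0,-1],np.radians(35),1))
for c in ['side','top']:
    im=read_camera(c);cv2.imwrite(f'pics/{c}1.png',cv2.resize(im,(768,576),interpolation=cv2.INTER_CUBIC))
E
```

```text
5.3667 [-0.136  0.512 -0.992  1.517  0.669  1.909 -1.17 ] [451.73293802 168.61072394 356.59632539]
shift units tool [11.75 -0.06 -7.24] rot units [-0.2  -0.05  0.06] shift in target axes [ 1.172e+01  1.000e-02 -7.300e+00]
```

View pics/side1.png

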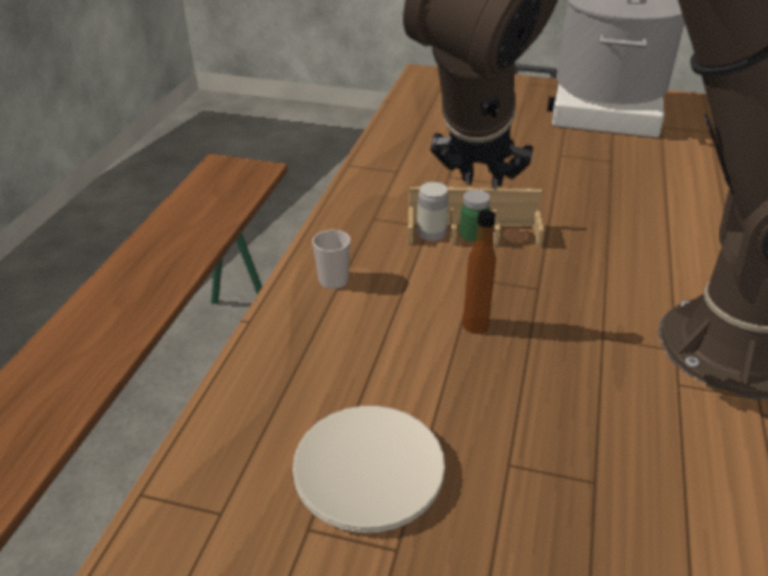

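View pics/top1.png

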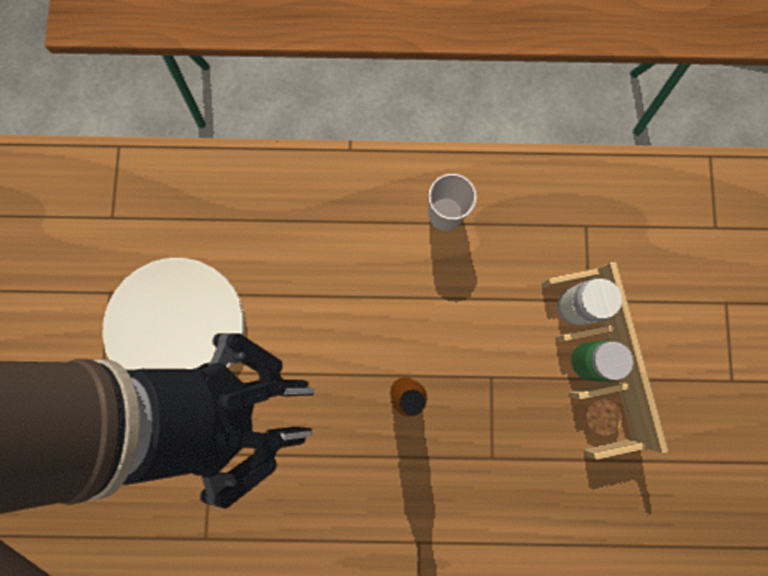

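Call:
drive_tool(deltas=[{"delta_pos": [0.84, 0, -0.55], "delta_rot": [0, 0, 0]}, {"delta_pos": [0.84, 0, -0.55], "delta_rot": [0, 0, 0]}, {"delta_pos": [0.84, 0, -0.55], "delta_rot": [0, 0, 0]}, {"delta_pos": [0.84, 0, -0.55], "delta_rot": [0, 0, 0]}, {"delta_pos": [0.84, 0, -0.55], "delta_rot": [0, 0, 0]}, {"delta_pos": [0.84, 0, -0.55], "delta_rot": [0, 0, 0]}, {"delta_pos": [0.84, 0, -0.55], "delta_rot": [0, 0, 0]}, {"delta_pos": [0.84, 0, -0.55], "delta_rot": [0, 0, 0]}, {"delta_pos": [0.84, 0, -0.55], "delta_rot": [0, 0, 0]}, {"delta_pos": [0.84, 0, -0.55], "delta_rot": [0, 0, 0]}])

```text
clock: 6.3
eef_pos: [452.7, 162.3, 104.3]
tcp_rot: [0.763, 0.744, -1.448]
ft_force: [0.9, -0.0, 0.2]
width: 30.0
```

```bash
python3 - <<'E'
from h import *
o=get_obs();print(o['clock'],np.round(o['joint_positions'],3),o['eef_pos'])
plan(np.array([452,150,14.]),target_R([0,-1],np.radians(35),1))
E
```

```text
6.3 [-0.192  0.78  -0.893  1.807  0.83   1.535 -1.467] [452.68303045 162.32175983 104.25330996]
shift units tool [ 3.25 -0.04 -1.65] rot units [-0.18 -0.05  0.05] shift in target axes [ 3.24 -0.03 -1.67]
```

Call:
drive_tool(deltas=[{"delta_pos": [0.8, 0, -0.41], "delta_rot": [-0.18, -0.05, 0.05]}, {"delta_pos": [0.8, 0, -0.41], "delta_rot": [0, 0, 0]}, {"delta_pos": [0.8, 0, -0.41], "delta_rot": [0, 0, 0]}, {"delta_pos": [0.8, 0, -0.41], "delta_rot": [0, 0, 0]}, {"delta_pos": [0, 0, 0], "delta_rot": [0, 0, 0]}, {"delta_pos": [0, 0, 0], "delta_rot": [0, 0, 0]}, {"delta_pos": [0, 0, 0], "delta_rot": [0, 0, 0]}, {"delta_pos": [0, 0, 0], "delta_rot": [0, 0, 0]}, {"delta_pos": [0, 0, 0], "delta_rot": [0, 0, 0]}, {"delta_pos": [0, 0, 0], "delta_rot": [0, 0, 0]}])

```text
clock: 7.13
eef_pos: [453.0, 150.7, 17.2]
tcp_rot: [0.749, 0.749, -1.436]
ft_force: [-0.2, -0.1, -0.3]
width: 30.1
```

```bash
python3 - <<'E'
from h import *
o=get_obs();print(o['clock'],np.round(o['joint_positions'],3),o['eef_pos'],o['ft_force'])
plan(np.array([452,120,13.]),target_R([0,-1],np.radians(35),1))
for c in ['side','top']:
    im=read_camera(c);z=im[110:290,230:430] if c=='side' else im[180:330,150:350]
    cv2.imwrite(f'pics/{c}2.png',cv2.resize(z,None,fx=3,fy=3,interpolation=cv2.INTER_CUBIC))
ms={c:nets.trace('bottle',c)[0]['pixels'] for c in ['side','top']}
for k in ms: print(k,fit_bottle({k:ms[k]},[452,66]))
E
```

```text
7.1333 [-0.214  0.9   -0.835  1.864  0.934  1.429 -1.552] [452.9754684  150.74518481  17.24286336] [-0.19446169 -0.08994348 -0.2569734 ]
shift units tool [ 0.84 -0.04  0.91] rot units [ 0.   -0.01 -0.01] shift in target axes [ 0.84 -0.04  0.91]Traceback (most recent call last):
  File "<stdin>", line 7, in <module>
IndexError: list index out of range
```

View pics/side2.png

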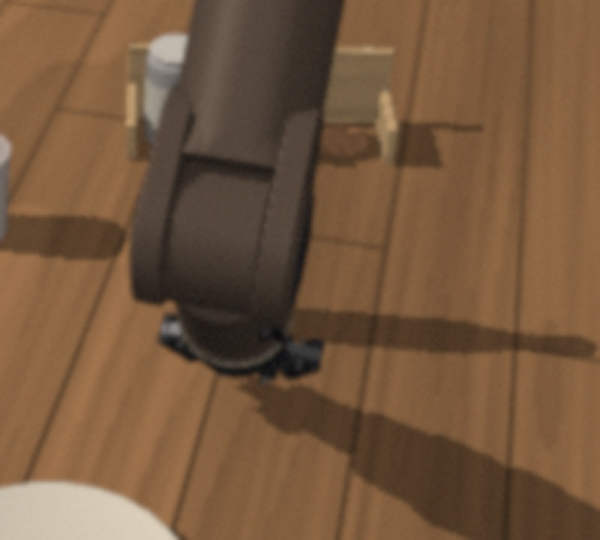

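View pics/top2.png

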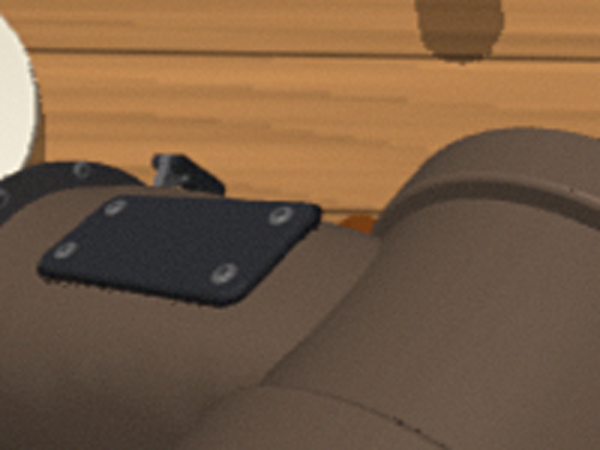

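```bash
cat > fk.py <<'E'
from h import *
import itertools
from scipy.optimize import least_squares
D=[([1.239,.434,.025,1.573,-.012,1.134,-.075],[141.7,-608.7,231.3],[2.1006,.243,-2.1013]),
([.228,.21,-.835,1.651,.158,1.352,-1.969],[451.3,170.9,356],[2.098,.246,-2.1]),
([-.136,.512,-.992,1.517,.669,1.909,-1.17],[451.73,168.61,356.6],[.764,.743,-1.449]),
([-.192,.78,-.893,1.807,.83,1.535,-1.467],[452.68,162.32,104.25],[.763,.744,-1.448]),
([-.214,.9,-.835,1.864,.934,1.429,-1.552],[452.98,150.75,17.24],[.749,.749,-1.436])]
def rots(q,s):
    ax='zyzyzyz';return [Ro.from_rotvec((s[i]*q[i])*np.eye(3)['xyz'.index(ax[i])]) for i in range(7)]
def chain(q,s,v):
    # v: h,(e3x,e3y,a) shoulder->elbow,(b vec) elbow->wrist,(t vec) wrist->tcp
    R=rots(q,s);p=np.array([0,0,v[0]]);A=R[0]*R[1]*R[2];pe=p+A.apply(v[1:4]);B=A*R[3]*R[4];pw=pe+(A*R[3]).apply([v[4],0,0])+B.apply([0,0,v[5]]);C=B*R[5];pt=pw+C.apply([v[6],0,0])+(C*R[6]).apply([v[8],v[9],v[7]]) if False else pw+C.apply([v[6],v[8],v[7]])
    return p,pe,pw,pt,C*R[6]
if __name__=='__main__':
    best=[]
    for s in itertools.product([1,-1],repeat=7):
        if s[1]!=1 : continue
        T=[ (rots(q,s)) for q,_,_ in D]
        Q=[]
        for r,(q,p,w) in zip(T,D):
            M=r[0]
            for k in r[1:]: M=M*k
            Q.append(M.inv()*Ro.from_rotvec(w))
        m=Ro.concatenate(Q).mean();e=max((m.inv()*x).magnitude() for x in Q);best.append((e,s,np.round(m.as_matrix(),2).tolist()))
    best.sort(key=lambda x:x[0])
    for b in best[:4]: print(b)
    for _,s,_ in best[:2]:
        f=lambda v:np.concatenate([chain(q,s,v)[3]-p for q,p,_ in D])
        r=least_squares(f,[300,0,0,400,0,400,0,300,0.]);print(s,np.round(r.x),np.abs(r.fun).max())
E
python3 fk.py
```

```text
(0.002249506673555024, (-1, 1, -1, 1, -1, 1, -1), [[0.0, -1.0, -0.0], [0.0, 0.0, -1.0], [1.0, 0.0, 0.0]])
(0.3776000998983197, (-1, 1, -1, -1, 1, 1, 1), [[0.0, 0.99, 0.15], [-0.14, 0.15, -0.98], [-0.99, -0.02, 0.14]])
(0.7857993929503142, (-1, 1, -1, 1, -1, -1, 1), [[0.08, 1.0, 0.0], [0.05, -0.0, -1.0], [-1.0, 0.08, -0.05]])
(0.8088450906847519, (-1, 1, -1, -1, 1, -1, -1), [[-0.1, -0.98, -0.16], [-0.1, 0.17, -0.98], [0.99, -0.08, -0.12]])
(-1, 1, -1, 1, -1, 1, -1) [299. -13. -37. 561.  12. 429.   1. 385.  -7.] 17.899908521479347
(-1, 1, -1, -1, 1, 1, 1) [ 266.  823.  -29.  -36.  591.  431.   11. -370.  -11.] 25.677278554870213
```

```bash
cat > fk2.py <<'E'
from fk import *
S=(-1,1,-1,1,-1,1,-1)
def pts(q,v):
    R=rots(q,S);M=Ro.identity();p=np.zeros(3);out=[]
    for i in range(7):
        M=M*R[i];p=p+M.apply(v[3*i:3*i+3]);out.append(p)
    return out
v0=np.zeros(21);v0[2]=300;v0[8]=450;v0[14]=420;v0[20]=385
wt=np.ones(21)*.05;wt[[2,8,14,20]]=.003;wt[[5,11,17]]=.05
def f(v):return np.concatenate([pts(q,v)[-1]-p for q,p,_ in D]+[wt*(v-v0)])
v=least_squares(f,v0).x
if __name__=='__main__':
    print(np.round(v.reshape(7,3)),np.abs(f(v)[:15]).max())
    for q,_,_ in D[2:]: print(np.round(pts(q,v)).tolist())
E
python3 fk2.py
```

```text
[[ -2. -17. 273.]
 [  1. -17.   0.]
 [  3.  -9. 559.]
 [  2.  -9.   0.]
 [ -1.  -1. 426.]
 [  0.  -1.  -0.]
 [ -1.  -1. 367.]] 0.11059867672827295
[[0.0, -17.0, 273.0], [4.0, -34.0, 273.0], [283.0, 1.0, 756.0], [289.0, -3.0, 750.0], [453.0, 379.0, 658.0], [453.0, 379.0, 658.0], [452.0, 169.0, 357.0]]
[[1.0, -17.0, 273.0], [6.0, -34.0, 273.0], [398.0, 39.0, 664.0], [402.0, 33.0, 658.0], [454.0, 372.0, 406.0], [454.0, 372.0, 406.0], [453.0, 162.0, 104.0]]
[[2.0, -17.0, 273.0], [6.0, -34.0, 273.0], [440.0, 56.0, 614.0], [443.0, 50.0, 607.0], [452.0, 362.0, 318.0], [452.0, 362.0, 318.0], [453.0, 151.0, 17.0]]
```

Call:
drive_tool(deltas=[{"delta_pos": [0.24, 0, 0.29], "delta_rot": [0, 0, 0]}, {"delta_pos": [0.24, 0, 0.29], "delta_rot": [0, 0, 0]}, {"delta_pos": [0.24, 0, 0.29], "delta_rot": [0, 0, 0]}, {"delta_pos": [0.24, 0, 0.29], "delta_rot": [0, 0, 0]}, {"delta_pos": [0.24, 0, 0.28], "delta_rot": [0, 0, 0]}, {"delta_pos": [0.05, 0, 0.07], "delta_rot": [0, 0, 0]}, {"delta_pos": [0.05, 0, 0.07], "delta_rot": [0, 0, 0]}, {"delta_pos": [0, 0, 0], "delta_rot": [0, 0, 0]}, {"delta_pos": [0, 0, 0], "delta_rot": [0, 0, 0]}, {"delta_pos": [0, 0, 0], "delta_rot": [0, 0, 0]}])

```text
clock: 8.12
eef_pos: [452.6, 99.9, 12.4]
tcp_rot: [0.748, 0.75, -1.437]
ft_force: [0.4, -0.2, 0.1]
width: 29.9
```

Call:
drive_tool(deltas=[{"delta_pos": [0.05, 0, 0.07], "delta_rot": [0, 0, 0]}, {"delta_pos": [0.05, 0, 0.07], "delta_rot": [0, 0, 0]}, {"delta_pos": [0.05, 0, 0.07], "delta_rot": [0, 0, 0]}, {"delta_pos": [0.05, 0, 0.07], "delta_rot": [0, 0, 0]}, {"delta_pos": [0.05, 0, 0.07], "delta_rot": [0, 0, 0]}, {"delta_pos": [0.05, 0, 0.07], "delta_rot": [0, 0, 0]}, {"delta_pos": [0.07, 0, 0.1], "delta_rot": [0, 0, 0]}, {"delta_pos": [0.07, -0.03, 0.1], "delta_rot": [0, 0, 0]}, {"delta_pos": [0.07, -0.03, 0.1], "delta_rot": [0, 0, 0]}, {"delta_pos": [0.07, -0.03, 0.1], "delta_rot": [0, 0, 0]}])

```text
clock: 8.95
eef_pos: [450.4, 73.9, 12.3]
tcp_rot: [0.748, 0.749, -1.437]
ft_force: [0.3, 2.0, 1.0]
width: 29.8
```

```bash
python3 - <<'E'
from h import *
o=get_obs();print(o['clock'],np.round(o['joint_positions'],3),np.round(o['eef_pos'],1),o['ft_force'])
for c in ['side','top']:
    im=read_camera(c);z=im[90:270,230:430] if c=='side' else im[180:330,200:400]
    cv2.imwrite(f'pics/{c}3.png',cv2.resize(z,None,fx=3,fy=3,interpolation=cv2.INTER_CUBIC))
E
```

```text
8.95 [-0.096  0.862 -0.822  1.982  0.992  1.357 -1.531] [450.4  73.9  12.3] [0.28805014 2.04597061 0.95233218]
```

View pics/side3.png

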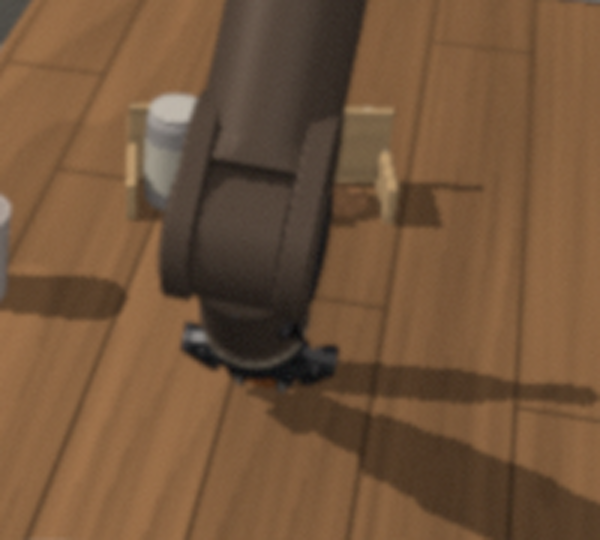

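View pics/top3.png

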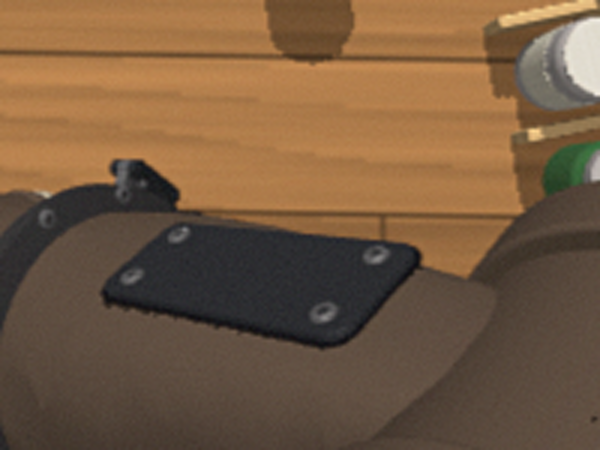

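```bash
python3 - <<'E'
from h import *
a=cv2.imread('pics/side0.png').astype(float).sum(2)
b=cv2.resize(cv2.imread('pics/side3.png'),(200,180),interpolation=cv2.INTER_AREA).astype(float).sum(2)
for u in range(372,416,6):
    pa=a[205:245,u-1:u+2].mean(1);pb=b[205-90:245-90,u-1-230:u+2-230].mean(1)
    r=[]
    for p in (pa,pb):
        w=np.clip(np.median(p)-40-p,0,None); r.append(205+(w*np.arange(40)).sum()/w.sum())
    print(u,np.round(r,2),np.round(ray('side',(u,r[1]),0)-ray('side',(u,r[0]),0),1))
E
```

```text
372 [220.98    nan] [nan nan nan]
378 [221.49 218.18] [  0.9 -13.9   0. ]
384 [221.95 229.05] [-1.7 29.1  0. ]
390 [222.67 226.52] [-0.8 15.8  0. ]
396 [222.97 223.72] [-0.1  3.1 -0. ]
402 [223.47 219.87] [  0.5 -15.1  -0. ]
408 [224.43 220.25] [  0.4 -17.5   0. ]
414 [224.69 220.38] [  0.2 -18.1   0. ]<stdin>:8: RuntimeWarning: invalid value encountered in scalar divide
```

Call:
drive_tool(deltas=[{"delta_pos": [0.1, -0.05, 0.14], "delta_rot": [0, 0, 0]}, {"delta_pos": [0.12, -0.06, 0.17], "delta_rot": [0, 0, 0]}, {"delta_pos": [0.14, -0.07, 0.2], "delta_rot": [0, 0, 0]}, {"delta_pos": [0.15, -0.07, 0.215], "delta_rot": [0, 0, 0]}, {"delta_pos": [0.15, -0.07, 0.215], "delta_rot": [0, 0, 0]}, {"delta_pos": [0.15, -0.07, 0.215], "delta_rot": [0, 0, 0]}, {"delta_pos": [0.15, -0.07, 0.215], "delta_rot": [0, 0, 0]}, {"delta_pos": [0.15, -0.07, 0.215], "delta_rot": [0, 0, 0]}, {"delta_pos": [0.15, -0.07, 0.215], "delta_rot": [0, 0, 0]}, {"delta_pos": [0.15, -0.07, 0.215], "delta_rot": [0, 0, 0]}])

```text
clock: 9.88
eef_pos: [433.5, 11.9, 12.2]
tcp_rot: [0.748, 0.749, -1.438]
ft_force: [0.8, 2.4, -0.2]
width: 29.9
```

```bash
python3 - <<'E'
from h import *
o=get_obs();print(o['clock'],np.round(o['joint_positions'],3),np.round(o['eef_pos'],1),o['ft_force'])
plan(np.array([398.4,-124,12.]),target_R([0,-1],np.radians(35),1))
for c in ['side']:
    im=read_camera(c);cv2.imwrite('pics/side4f.png',im);z=im[80:260,230:430]
    cv2.imwrite(f'pics/{c}4.png',cv2.resize(z,None,fx=3,fy=3,interpolation=cv2.INTER_CUBIC))
E
```

```text
9.8833 [-0.     0.82  -0.815  2.094  1.04   1.294 -1.528] [433.5  11.9  12.2] [ 0.81646449  2.44482228 -0.18574887]
shift units tool [ 3.13 -1.41  4.45] rot units [0.01 0.   0.  ] shift in target axes [ 3.13 -1.4   4.45]
```

View pics/side4.png

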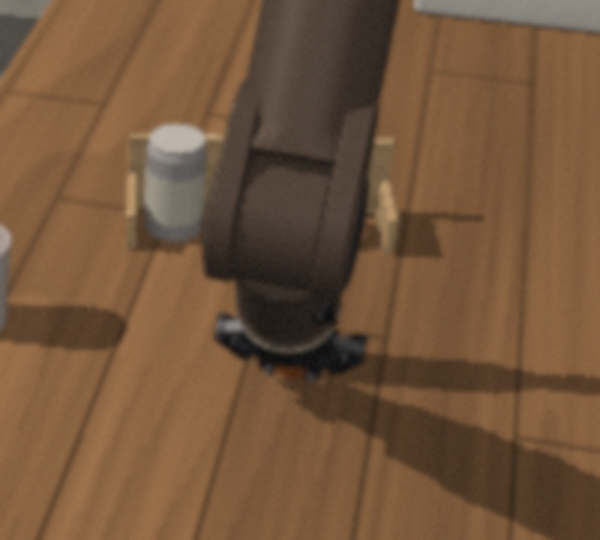

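Call:
drive_tool(deltas=[{"delta_pos": [0.15, -0.07, 0.215], "delta_rot": [0, 0, 0]}, {"delta_pos": [0.155, -0.07, 0.22], "delta_rot": [0, 0, 0]}, {"delta_pos": [0.155, -0.07, 0.22], "delta_rot": [0, 0, 0]}, {"delta_pos": [0.155, -0.07, 0.22], "delta_rot": [0, 0, 0]}, {"delta_pos": [0.155, -0.07, 0.22], "delta_rot": [0, 0, 0]}, {"delta_pos": [0.155, -0.07, 0.22], "delta_rot": [0, 0, 0]}, {"delta_pos": [0.155, -0.07, 0.22], "delta_rot": [0, 0, 0]}, {"delta_pos": [0.155, -0.07, 0.22], "delta_rot": [0, 0, 0]}, {"delta_pos": [0.155, -0.07, 0.22], "delta_rot": [0, 0, 0]}, {"delta_pos": [0.155, -0.07, 0.22], "delta_rot": [0, 0, 0]}])

```text
clock: 10.77
eef_pos: [416.1, -55.1, 12.2]
tcp_rot: [0.748, 0.749, -1.437]
ft_force: [1.4, 2.7, 1.4]
width: 30.0
```

```bash
python3 - <<'E'
from h import *
o=get_obs();print(o['clock'],np.round(o['joint_positions'],3),np.round(o['eef_pos'],1),o['ft_force'])
plan(np.array([398.4,-124,12.]),target_R([0,-1],np.radians(35),1))
for c in ['side']:
    im=read_camera(c);cv2.imwrite('pics/side5f.png',im);z=im[80:260,230:430]
    cv2.imwrite(f'pics/{c}5.png',cv2.resize(z,None,fx=3,fy=3,interpolation=cv2.INTER_CUBIC))
E
```

```text
10.7667 [ 0.111  0.78  -0.798  2.198  1.108  1.228 -1.512] [416.1 -55.1  12.2] [1.4369841  2.70082566 1.36216281]
shift units tool [ 1.59 -0.71  2.25] rot units [ 0.01  0.   -0.  ] shift in target axes [ 1.59 -0.71  2.25]
```

View pics/side5.png

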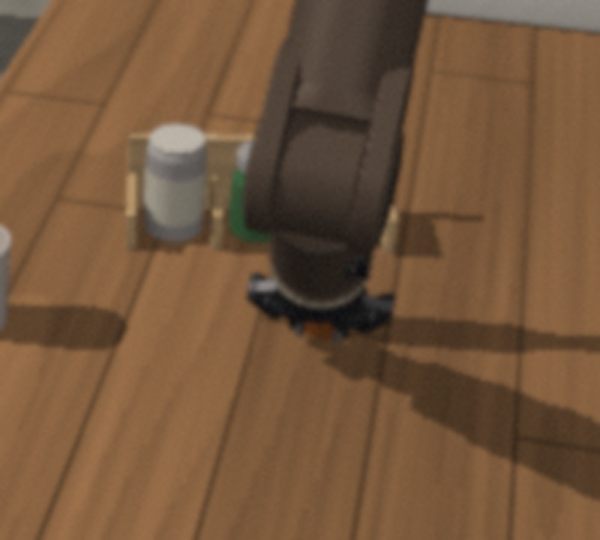

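Call:
drive_tool(deltas=[{"delta_pos": [0.16, -0.07, 0.225], "delta_rot": [0, 0, 0]}, {"delta_pos": [0.16, -0.07, 0.225], "delta_rot": [0, 0, 0]}, {"delta_pos": [0.16, -0.07, 0.225], "delta_rot": [0, 0, 0]}, {"delta_pos": [0.16, -0.07, 0.225], "delta_rot": [0, 0, 0]}, {"delta_pos": [0.16, -0.07, 0.225], "delta_rot": [0, 0, 0]}, {"delta_pos": [0.16, -0.07, 0.225], "delta_rot": [0, 0, 0]}, {"delta_pos": [0.16, -0.07, 0.225], "delta_rot": [0, 0, 0]}, {"delta_pos": [0.16, -0.07, 0.225], "delta_rot": [0, 0, 0]}, {"delta_pos": [0.15, -0.07, 0.215], "delta_rot": [0, 0, 0]}, {"delta_pos": [0.1, -0.05, 0.14], "delta_rot": [0, 0, 0]}])

```text
clock: 11.65
eef_pos: [399.0, -121.5, 11.8]
tcp_rot: [0.747, 0.749, -1.438]
ft_force: [0.4, 4.3, 3.1]
width: 29.6
```

```bash
python3 - <<'E'
from h import *
o=get_obs();print(o['clock'],np.round(o['joint_positions'],3),np.round(o['eef_pos'],1),o['ft_force'])
for c in ['side','top']:
    im=read_camera(c);cv2.imwrite(f'pics/{c}6f.png',im);z=im[60:240,230:430] if c=='side' else im[170:320,280:480]
    cv2.imwrite(f'pics/{c}6.png',cv2.resize(z,None,fx=3,fy=3,interpolation=cv2.INTER_CUBIC))
    for d in nets.trace('bottle',c)[:2]: print(c,d['confidence'],d['box'])
E
```

```text
11.65 [ 0.229  0.744 -0.769  2.283  1.194  1.164 -1.484] [ 399.  -121.5   11.8] [0.44798961 4.25014563 3.1391985 ]
side 0.45 [343.3, 175.8, 350.5, 181.1]
top 0.92 [352.0, 276.4, 405.3, 309.5]
```

View pics/side6.png

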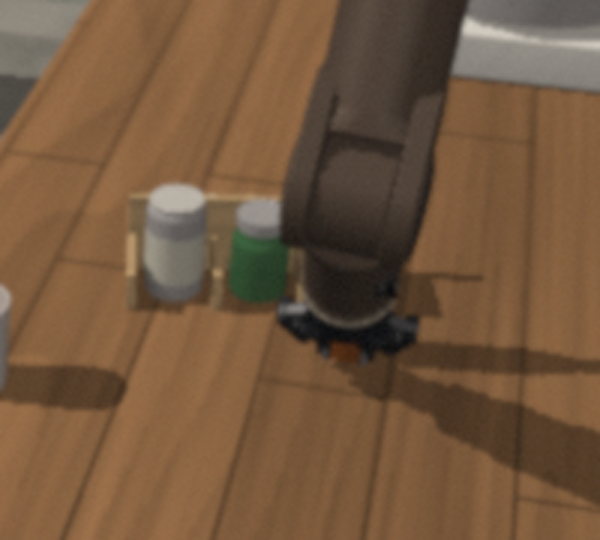

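View pics/top6.png

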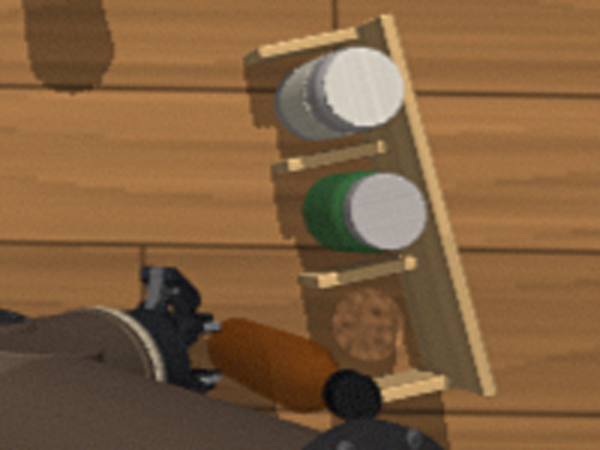

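```bash
python3 - <<'E'
from h import *
im=read_camera('top')
d=nets.trace('bottle','top')[0]['pixels']
(x,y),e=fit_bottle({'top':d},[398,-147]);print(x,y,e)
a=-np.pi/2+.2;ex=np.array([np.cos(a),np.sin(a)]);ey=np.array([-ex[1],ex[0]]);dd=np.array([x-418.3,y+248.2]);print('bay xy',dd@ex,dd@ey,'tcp off',np.array([x,y])-get_obs()['eef_pos'][:2])
m=bottle_mask('top',x,y);o=im.copy();c,_=cv2.findContours((m>.5).astype(np.uint8),0,2);cv2.drawContours(o,c,-1,(0,255,0),1)
cv2.imwrite('pics/fit6.png',cv2.resize(o[220:340,310:450],None,fx=5,fy=5))
E
```

```text
397.950475692749 -143.56783199310303 0.07641127323876828
bay xy -106.58931720674875 0.8433141490619968 tcp off [ -0.95342504 -22.63156097]
```

View pics/fit6.png

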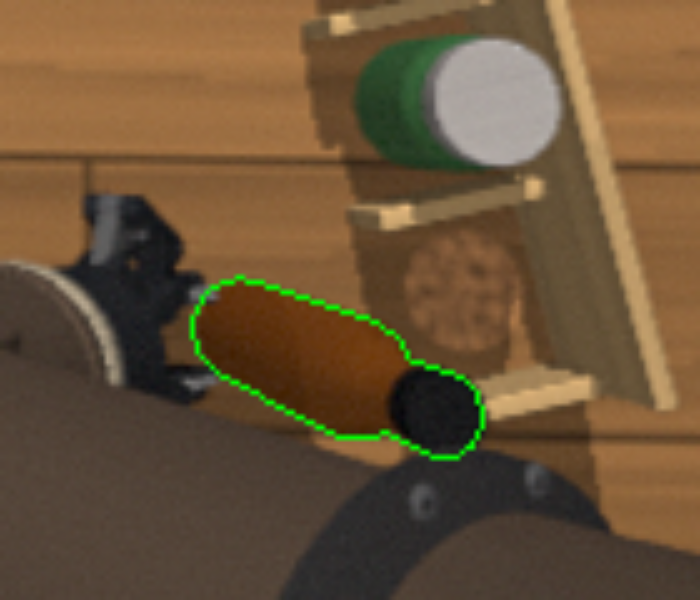

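Call:
drive_tool(deltas=[{"delta_pos": [0.11, 0.02, 0.162], "delta_rot": [-0.19, 0, 0.13]}, {"delta_pos": [0.11, 0.016, 0.162], "delta_rot": [-0.19, 0, 0.13]}, {"delta_pos": [0.113, 0.012, 0.162], "delta_rot": [-0.19, 0, 0.13]}, {"delta_pos": [0.113, 0.008, 0.162], "delta_rot": [-0.19, 0, 0.13]}, {"delta_pos": [0.113, 0.004, 0.162], "delta_rot": [-0.19, 0, 0.13]}, {"delta_pos": [0.113, 0, 0.162], "delta_rot": [-0.19, 0, 0.13]}, {"delta_pos": [0.113, -0.004, 0.162], "delta_rot": [-0.19, 0, 0.13]}, {"delta_pos": [0.113, -0.008, 0.162], "delta_rot": [-0.19, 0, 0.13]}, {"delta_pos": [0.113, -0.012, 0.162], "delta_rot": [-0.19, 0, 0.13]}, {"delta_pos": [0.113, -0.016, 0.162], "delta_rot": [-0.19, 0, 0.13]}])

```text
clock: 12.78
eef_pos: [404.4, -170.2, 11.9]
tcp_rot: [0.651, 0.803, -1.255]
ft_force: [-1.0, 1.6, -0.2]
width: 29.7
```

```bash
cat > chk.py <<'E'
from h import *
import sys
n=sys.argv[1]
o=get_obs();print(o['clock'],np.round(o['joint_positions'],3),np.round(o['eef_pos'],1),np.round(o['ft_force'],1))
im=read_camera('top')
L=nets.trace('bottle','top');print([(round(q['confidence'],2),q['box']) for q in L[:3]])
a=-np.pi/2+.2;ex=np.array([np.cos(a),np.sin(a)]);ey=np.array([-ex[1],ex[0]])
t=o['eef_pos'][:2]-np.array([418.3,-248.2]);print('tcp bay',t@ex,t@ey)
z=im.copy()
if L:
    d=L[0]['pixels'];g=np.array(o['eef_pos'][:2])+23*ex
    (x,y),e=fit_bottle({'top':d},list(g));dd=np.array([x-418.3,y+248.2]);print('bottle',x,y,e,'bay xy',dd@ex,dd@ey)
    m=bottle_mask('top',x,y);c,_=cv2.findContours((m>.5).astype(np.uint8),0,2);cv2.drawContours(z,c,-1,(0,255,0),1)
cv2.imwrite(f'pics/fit{n}.png',cv2.resize(z[220:340,310:450],None,fx=5,fy=5))
R0=Ro.from_rotvec(o['tcp_rot']).as_matrix();R1=target_R(ex,np.radians(35),1);plan(np.array(o['eef_pos']),R1)
E
python3 chk.py 7
```

```text
12.7833 [ 0.33   0.709 -0.749  2.388  1.413  1.09  -1.391] [ 404.4 -170.2   11.9] [-1.   1.6 -0.2]
[(0.9, [373.5, 271.1, 434.5, 305.7])]
tcp bay -79.22819375411588 1.841344893303442
bottle 409.3864026999697 -193.83550081514832 0.08177000529941705 bay xy -55.05168708272423 2.064639869967517
shift units tool [-0.01  0.03 -0.03] rot units [0.04 0.01 0.02] shift in target axes [-0.01  0.03 -0.03]
```

View pics/fit7.png

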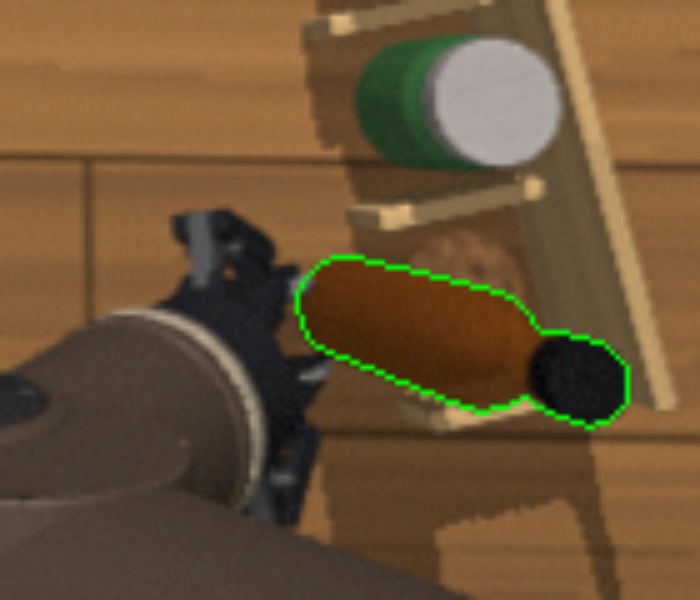

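Call:
drive_tool(deltas=[{"delta_pos": [0.11, -0.006, 0.16], "delta_rot": [0, 0, 0]}, {"delta_pos": [0.115, -0.006, 0.165], "delta_rot": [0, 0, 0]}, {"delta_pos": [0.115, -0.006, 0.165], "delta_rot": [0, 0, 0]}, {"delta_pos": [0.115, -0.006, 0.165], "delta_rot": [0, 0, 0]}, {"delta_pos": [0.115, -0.006, 0.165], "delta_rot": [0, 0, 0]}, {"delta_pos": [0.115, -0.006, 0.165], "delta_rot": [0, 0, 0]}, {"delta_pos": [0.115, -0.006, 0.165], "delta_rot": [0, 0, 0]}, {"delta_pos": [0.11, -0.006, 0.157], "delta_rot": [0, 0, 0]}, {"delta_pos": [0.08, 0, 0.115], "delta_rot": [0, 0, 0]}, {"delta_pos": [0.04, 0, 0.06], "delta_rot": [0, 0, 0]}])

```text
clock: 13.72
eef_pos: [412.1, -214.8, 12.1]
tcp_rot: [0.652, 0.803, -1.257]
ft_force: [-0.6, 1.1, -0.2]
width: 29.6
```

```bash
python3 chk.py 8
```

```text
13.7167 [ 0.425  0.698 -0.71   2.374  1.481  1.049 -1.314] [ 412.1 -214.8   12.1] [-0.6  1.1 -0.2]
[(0.64, [390.7, 268.8, 459.0, 301.5])]
tcp bay -33.94241600132369 0.5772955992622623
bottle 416.3161346667441 -236.55006330191097 0.0884973078805678 bay xy -11.811846789908671 0.37016501955219483
shift units tool [ 0.01 -0.    0.  ] rot units [0.03 0.   0.02] shift in target axes [ 0.01 -0.    0.  ]
```

View pics/fit8.png

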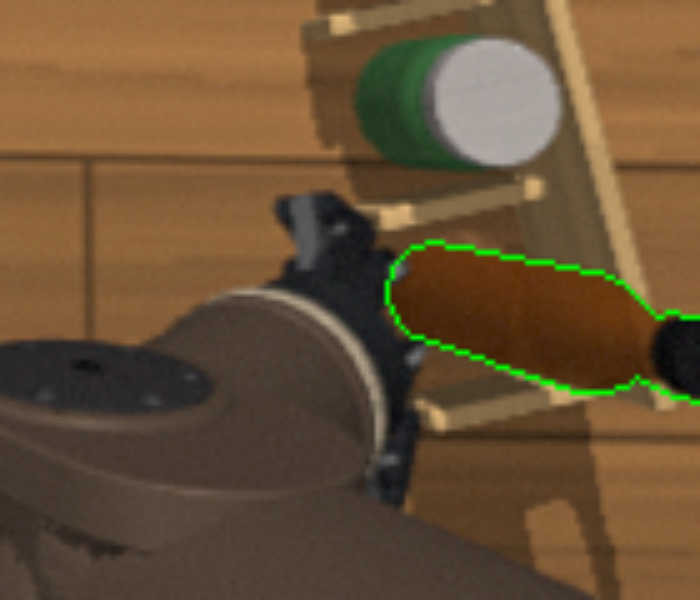

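Call:
drive_tool(deltas=[{"delta_pos": [0.03, 0, 0.04], "delta_rot": [0, 0, 0]}, {"delta_pos": [0.04, 0, 0.06], "delta_rot": [0, 0, 0]}, {"delta_pos": [0.04, 0, 0.06], "delta_rot": [0, 0, 0]}, {"delta_pos": [0.02, 0, 0.03], "delta_rot": [0, 0, 0]}, {"delta_pos": [0, 0, 0], "delta_rot": [0, 0, 0]}, {"delta_pos": [-0.05, 0, -0.07], "delta_rot": [0, 0, 0]}, {"delta_pos": [-0.1, 0, -0.14], "delta_rot": [0, 0, 0]}, {"delta_pos": [-0.2, 0, -0.28], "delta_rot": [0, 0, 0]}, {"delta_pos": [-0.3, 0, -0.42], "delta_rot": [0, 0, 0]}, {"delta_pos": [-0.3, 0, -0.42], "delta_rot": [0, 0, 0]}])

```text
clock: 14.65
eef_pos: [404.8, -179.0, 12.6]
tcp_rot: [0.652, 0.802, -1.257]
ft_force: [0.5, -0.6, 1.0]
width: 29.9
```

Call:
drive_tool(deltas=[{"delta_pos": [-0.4, 0, -0.54], "delta_rot": [0, 0, 0]}, {"delta_pos": [-0.4, 0, -0.54], "delta_rot": [0, 0, 0]}, {"delta_pos": [-0.4, 0, -0.54], "delta_rot": [0, 0, 0]}, {"delta_pos": [-0.4, 0, -0.54], "delta_rot": [0, 0, 0]}, {"delta_pos": [-0.4, 0, -0.54], "delta_rot": [0, 0, 0]}, {"delta_pos": [-0.4, 0, -0.54], "delta_rot": [0, 0, 0]}, {"delta_pos": [-0.4, 0, -0.4], "delta_rot": [0, 0, 0]}, {"delta_pos": [-0.4, 0, 0], "delta_rot": [0, 0, 0]}, {"delta_pos": [0, 0, 0], "delta_rot": [0, 0, 0]}, {"delta_pos": [0, 0, 0], "delta_rot": [0, 0, 0]}])

```text
clock: 15.48
eef_pos: [381.2, -61.3, 26.1]
tcp_rot: [0.651, 0.802, -1.255]
ft_force: [0.1, -0.9, -0.4]
width: 30.0
```

```bash
python3 chk.py 9; python3 - <<'E'
from h import *
im=read_camera('side');cv2.imwrite('pics/side9.png',cv2.resize(im,(768,576),interpolation=cv2.INTER_CUBIC))
im=read_camera('top');cv2.imwrite('pics/top9.png',cv2.resize(im,(768,576),interpolation=cv2.INTER_CUBIC))
for d in nets.trace('bottle','side')[:2]: print(d['confidence'],d['box'])
E
```

```text
15.4833 [ 0.102  0.714 -0.854  2.368  1.197  1.181 -1.523] [381.2 -61.3  26.1] [ 0.1 -0.9 -0.4]
[(0.71, [393.0, 269.5, 461.9, 300.8])]
tcp bay -190.5725179089794 0.8107656645672087
bottle 518.558486612113 100.2595551039978 1.3239005947206468 bay xy -321.5952772451026 167.48821849513155
shift units tool [-0.03  0.02 -0.02] rot units [0.03 0.01 0.02] shift in target axes [-0.03  0.02 -0.02]
0.71 [305.6, 128.7, 327.1, 163.8]
```

View pics/side9.png

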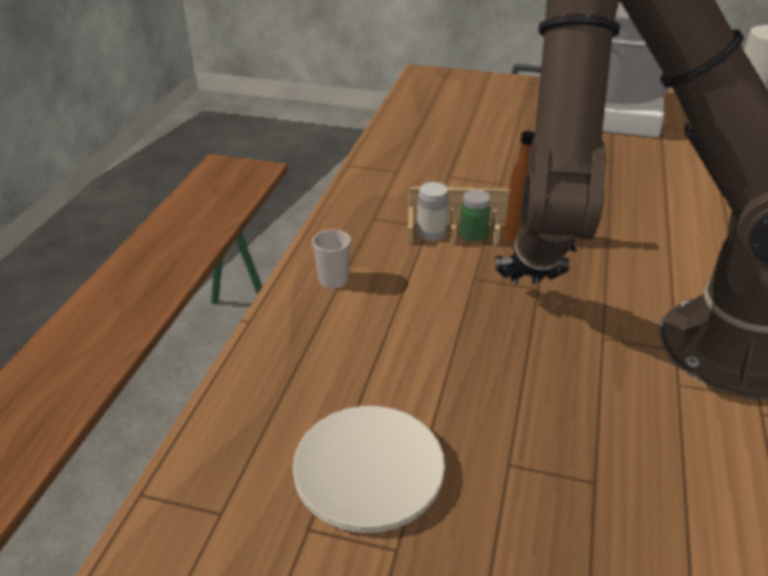

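View pics/top9.png

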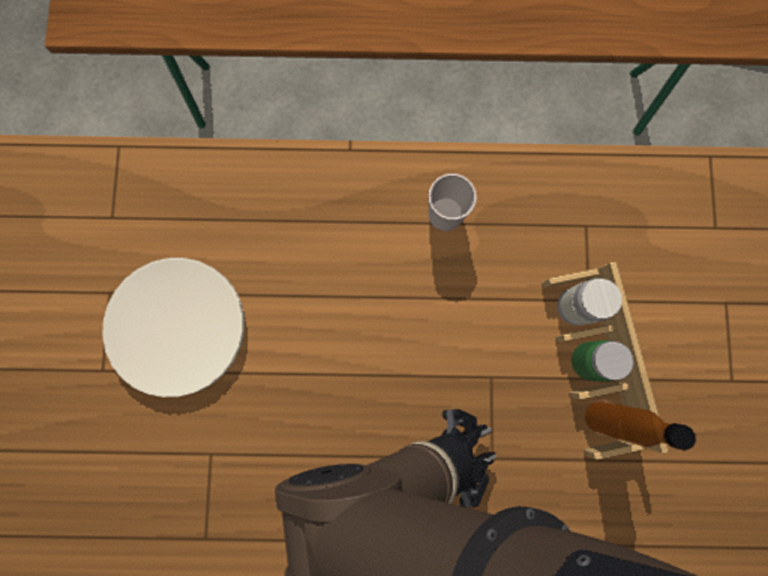

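The pictures show the bottle upright in the near bay at top-view pixels (585–695, 400–450). The jar, can, cup and plates are where they were, and the gripper is clear. The last fit started from the wrong guess because the gripper had backed off, so I'll refit from a proper one.

```bash
python3 - <<'E'
from h import *
im=read_camera('top');read_camera('side')
a=-np.pi/2+.2;ex=np.array([np.cos(a),np.sin(a)]);ey=np.array([-ex[1],ex[0]])
d=nets.trace('bottle','top')[0]['pixels']
(x,y),e=fit_bottle({'top':d},[417,-240]);dd=np.array([x-418.3,y+248.2]);print(x,y,e,'bay xy',dd@ex,dd@ey)
z=im.copy();m=bottle_mask('top',x,y);c,_=cv2.findContours((m>.5).astype(np.uint8),0,2);cv2.drawContours(z,c,-1,(0,255,0),1)
cv2.imwrite('pics/fit10.png',cv2.resize(z[230:330,370:480],None,fx=5,fy=5))
for t in ['jar','can','cup','plates']:
    for q in nets.trace(t,'top')[:2]: print(t,round(q['confidence'],2),q['box'])
E
```

```text
418.1309275627136 -240.966322183609 0.03892764653031024 bay xy -7.12307537068799 1.2714076859509273
jar 0.98 [381.2, 226.6, 418.7, 257.2]
jar 0.58 [357.1, 174.9, 445.9, 305.4]
can 0.77 [369.6, 183.9, 412.4, 222.2]
cup 0.98 [283.4, 116.9, 316.8, 154.4]
plates 0.75 [67.5, 173.6, 165.3, 265.7]
```

View pics/fit10.png

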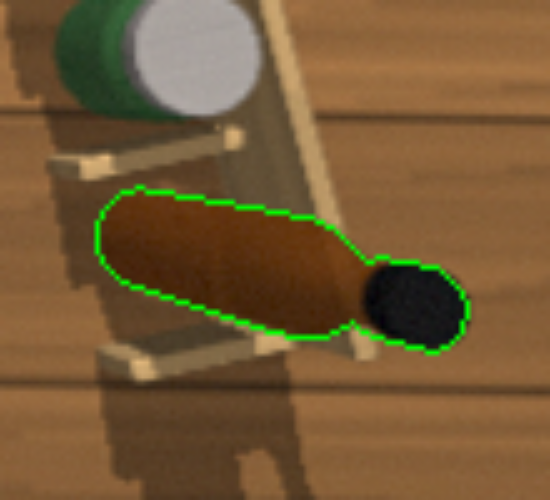

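The upright bottle outline matches the picture. The bottle is at x = -7 mm, y = +1 mm in the bay, well inside the limits, so I'm handing in.

```bash
python3 -c "
from station import *
ctrl.finish_job();o=get_obs();print(o['clock'],o['ft_force'])"
```

```text
the job is handed in; nothing more can be done
the job is handed in; nothing more can be done
```

The bottle now stands upright in the empty bay, and I have handed the job in; no verdict is reported. I pushed it with both fingertips, 30 mm apart and tilted back about 35°. Contact was low, at an estimated height of 18 mm. The path was a diagonal push, then a turn into line with the bay and a straight push in, after which I backed the gripper away.

- **Bottle position:** the last fit to the top camera puts it at about x = -7 mm, y = +1 mm in the bay frame. The limits are -23 to +14 mm in x and ±20 mm in y. The outline of an upright bottle matches the picture closely.
- **Forces:** the wrist readings between moves stayed at about 5 N or less.
- **Other things:** the jar, can, cup and plates look unmoved against the first pictures. The networks' boxes for the jar, can and cup moved by about 3 pixels or less. The plates I could judge only by eye, as the networks gave no usable plates box in the first top picture.
- **Gripper:** it ended about 150 mm clear of the bottle, touching nothing.

Some checks failed or disagreed:
- One fit after I backed away gave a nonsense bottle position, because it started from where the gripper was. I repeated it from the right starting point.
- The arm blocked the camera view of the bottle for much of the first push. There I tracked it by its shadow and by what showed between the fingers.
- In the last side picture the network's "bottle" box was on the jar, so I did not use it. The final position therefore rests on the top camera alone.

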